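# Release the dust filter slide with the pin tool

### The arm

A 6-joint arm with a two-finger parallel gripper is mounted at the origin on the work surface. World frame = base frame: x ahead of the robot, y to its left, z up, the work surface at z = 0. Lengths are in m, angles in rad, forces in N, time in s.
With the tool pointing down it reaches from about 0.375 to 0.9 m from the base axis. Payload 3.1 kg.
Tool frame: the origin (TCP) lies midway between the tips of the shut fingers; the grasp point (between the pads) lies 19 mm behind it; x points along the fingers, z is the direction in which the jaws open and shut, and the axes are right-handed (so a half turn about x gives the same grasp; the last joint's range is limited). The gripper opens to 85 mm and grips with 20 to 120 N. Pads are 22 mm wide; open, the fingers measure 114 mm over their backs; the gripper's body (76 mm by 85 mm) begins 54 mm behind the grasp point. The pads swing forward as they close: fully open they stand 13 mm farther back than shut.
Start: joints at [-1.437, 0.527, 1.433, -0, 1.181, -0.178], TCP at [0.192, -0.595, 0.231] pointing down, gripper open.
Joint ranges: [-3.08, 3.08], [-0.75, 2.2], [0.22, 2.44], [-1.43, 4.57], [0, 2.65], [-2.85, 2.85]. Speed limits (rad/s): [2.79, 2.79, 3.14, 3.14, 3.14, 3.14].

### API

Orientations are given as a unit quaternion [x, y, z, w].
In Python, from station import status, snapshot, camera_params, ticket gives the robot as it stands.
- The arm moves only by the tool arm_command, never from a script. Its argument "series" is a list that holds one entry, the list of rows, each a list of 4 numbers: the shift along the tool's x, y, z in mm, then the turn about the tool's x in rad. A call has 1 to 10 rows; each row shifts and turns the commanded pose from where the row before left it, along the tool's axes as they then stand; what a row does not reach is not made up. A row lasts 1/10 s, in which the tool goes at most 50 mm and 8.59 degrees, less where a joint would pass 70% of its speed; a pose out of reach is approached as far as the arm can. A call is refused whole if a number of a shift passes 50 or a number of a turn 0.15, either way. A call with a gripper value outside its range is refused whole. "jaw" is the opening in per cent of the stroke, from 0 (shut) to 100 (fully open), set as the call begins (left out, the last holds). The fingers move at their own pace and stop on an object; "force" is the grip in N (left out, the last holds). Time passes only in rows, so rows that do not move let the fingers close. It gives the time, the measured TCP pose, the force and the opening at its end, in the units of the state.
- status.sense(): the state, without advancing time (a new reading comes with each control period).
- snapshot(name): name is "side" or "top"; returns the picture (400x640x3 uint8, red, green, blue); there is no depth.
- camera_params(name): a dict with "fovy" (degrees; the focal length in pixels is half the picture's height over the tangent of half this angle, whatever the lens; pixels are square), "cx", "cy" (the principal point, pixels), "k1" (the pictures are not rectified: a ray, as slopes to the right and down, at radius r is drawn at 1 + k1 r^2 times it, then the intrinsics apply), "extrinsics" (4x4, takes a point from camera to world coordinates). Camera axes: x right, y down, z forward; pixel columns grow to the right and rows downward; lengths in m; the calibration is good to about 2 mm. A picture is of the moment at which its call begins. camera_params takes no time and is no camera call.
- ticket.sign_off(): hands the job in, once; it reports no verdict.
The state is a dict: "t": time; "q": joint angles; "qd": joint speeds; "tau": joint torques, N m; "tcp_pos": TCP position; "tool_rot": TCP orientation; "force": force on the tool from outside, world axes, zero at the start; "ft_torque": the same for the moment, N m; "finger_gap": opening from 0.0 (shut) to 1.0 (fully open).
Only numpy, scipy, OpenCV 4.12 (cv2) and the standard library are available. Lean on these libraries where they do the work, as an engineer would, in place of code of your own. Each camera call takes 0.05 s, during which the arm holds its last target. There are 200 camera calls.

### The job

Take the slim pin tool from the tool rack, hold the dust filter box's recessed release button down with it and, keeping the button down, push the filter slide out to its stop. Then hang the pin tool back in its hole in the rack, and leave the slide out. Leave the other tools and the loose things on the bench where they are.

Things in the scene. Friction and masses are not known exactly. Their poses are not given: they have to be found in the camera images.
- pin_tool: Pin tool, upright in one of the 3 rack holes (varies). Wooden handle 24 x 24 mm square, 46 mm tall, over a steel collar 32 mm wide, 4 mm thick; below it a round steel pin 6 mm thick, 70 mm long. 90 g. Origin: centre of the collar's underside (on the shelf when hung), z up; handle spans z 4 to 50 mm, sides face x and y. The other tools have a ball or T-bar handle and tips too thick for the hole.
- pin_tip (a point): The lower end of the pin tool's pin, 70 mm below the tool's origin.
- tool_rack: Fixed wooden rack: shelf 60 mm (x) by 250 mm (y), 12 mm thick, top 90 mm above the bench, on two end legs. 3 through holes 19 mm wide, bevelled, in a row at y = -80, 0, +80 mm; tools hang in them by their collars, one per hole, all taken at the start. Origin under the shelf's centre at bench level, z up. Hung tools stand upright, collar flat on the shelf, handles up to 50 mm above it.
- filter_box: Fixed grey steel dust filter box, 240 mm (x) by 220 mm (y) by 90 mm tall, slotted top, hose stub on its +x end. Origin at bench level under its centre, z up. The filter slide comes out of its -x end, level, along the box's -x direction; that end looks away from the robot.
- filter_slide (a joint): How far the filter slide is out, in m: 0 = home and latched (the start), 0.075 = out at its stop. Its black front bar (50 mm in slide direction, 150 mm wide, top 70 mm above the bench) stands before the box. Moves with about 2 N once freed, stays where left. With the button up the latch blocks it (3 mm play); let go early, it catches again every 25 mm and needs another press.
- release_hole (a point): Centre of the mouth of the round upright release hole in the top of the slide's front bar, 70 mm above the bench, 27 mm from the box's end when home; moves with the slide. 13 mm wide, with straight walls, so the pin has about 3.5 mm of play all round; pushing the pin sideways against the hole's wall moves the slide.
- release_button (a joint): How far the release button is pressed, in m: 0 = up, 0.008 = fully down; springs back. 2 N to start, 5 N fully down. The latch is free from 5 mm down and holds at less than 4 mm.
- button_top (a point): Centre of the top of the white release button, 10 mm across, at the bottom of the release hole: 12 mm below the hole's mouth when up. Moves with button and slide.
There are look-alikes about, which are no part of the job. Leave any orange look-alike of the pin_tool alone.

How it is judged:
By the outcome, as a careful person would: the job done as asked, in the order asked, and still so for the second after the job is handed in, with the robot touching nothing.
It also fails if it takes over 58 s, if anything falls off the work surface, if the arm or the gripper's body presses on something with over 40 N, if the wrist force passes 120 N, or if a joint passes its speed limit or range.

## Working session

There is one attempt and no reset: what is moved stays moved. The work goes in short steps, Python scripts to look and compute and a tool call to move; the robot and the scene stay as the last step left them, time stands still between calls to the robot, and variables do not carry over. Pictures are saved under pics/ and viewed, about 8 in all and at most 12, crops included, and the job is handed in when it is done.

Besides the shell and the picture viewer there is one more tool, called by a JSON object that holds its "name" and its "arguments". arm_command: Moves the arm, as the interface text tells. Its arguments: {"type":"object","properties":{"series":{"type":"array"},"jaw":{"type":"number"},"force":{"type":"number"}},"required":["series"]}

```bash
mkdir -p pics; ls; python3 - <<'E'
from station import status, snapshot, camera_params
import cv2,numpy as np
for n in("side","top"):
    im=snapshot(n); cv2.imwrite(f"pics/{n}0.png",im[:,:,::-1]); p=camera_params(n)
    print(n,p["fovy"],p["cx"],p["cy"],p["k1"],np.round(p["extrinsics"],4).tolist())
s=status.sense();print(s["t"],s["tcp_pos"],s["tool_rot"],s["force"],s["finger_gap"])
E
```

```text
pics
side 43.35855846196324 324.49409011094355 200.10061494141132 0.013690964231189038 [[-0.7285, -0.3944, 0.5602, -0.0923], [-0.6851, 0.4189, -0.596, 0.6843], [0.0004, -0.8179, -0.5753, 0.691], [0.0, 0.0, 0.0, 1.0]]
top 57.621693140264036 310.53961686737813 198.6931468065794 -0.0010174698496365699 [[-0.0153, -0.9958, 0.0903, 0.4491], [-0.9999, 0.0157, 0.0032, 0.0807], [-0.0046, -0.0903, -0.9959, 0.822], [0.0, 0.0, 0.0, 1.0]]
0.1 [ 0.19225902 -0.59400465  0.23042619] [ 0.41651388  0.5722643  -0.41550926  0.57129835] [-0.19263961 -0.05616488 -0.4612621 ] 0.9976856140667552
```

View pics/side0.png

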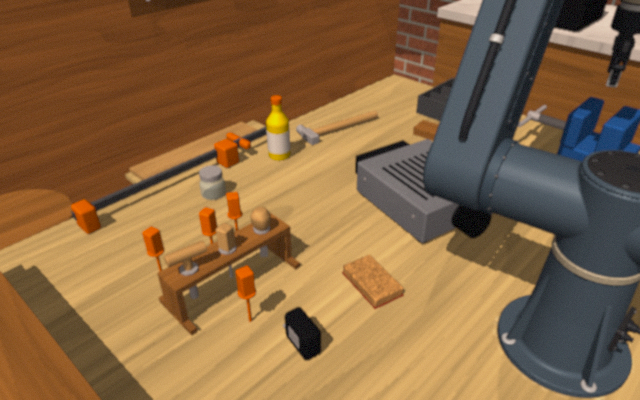

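View pics/top0.png

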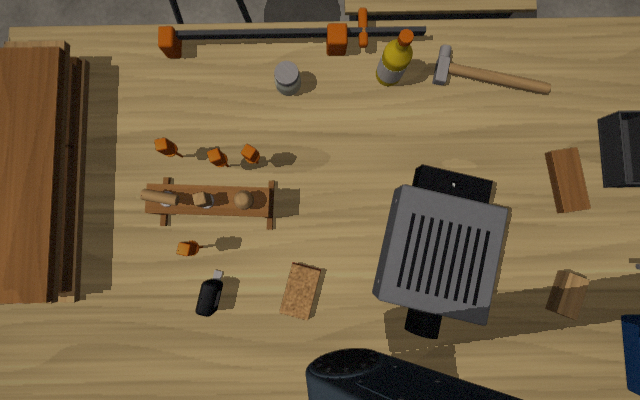

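The rack holds three tools, listed here with their top/side pixels:
- T-bar: (158,198) / (185,253)
- Square-handled tool: (203,199) / (226,238)
- Ball handle: (242,200) / (261,217)

The orange look-alikes are at top (166,147), (217,157), (250,153) and (188,248). I choose the square wooden handle at top (203,199). The release hole, with its white button, is near top (453,185).

```bash
cat > h.py <<'E'
import numpy as np,cv2
from station import status, snapshot, camera_params
def P(n):
    p=camera_params(n); return p,200/np.tan(np.radians(p["fovy"])/2),np.array(p["extrinsics"])
def ray(n,u,v):
    p,f,E=P(n); d=np.array([(u-p["cx"])/f,(v-p["cy"])/f]); s=d.copy()
    for _ in range(20): s=d/(1+p["k1"]*(s@s))
    r=E[:3,:3]@np.r_[s,1]; return E[:3,3],r/np.linalg.norm(r)
def onz(n,u,v,z):
    o,r=ray(n,u,v); return o+r*(z-o[2])/r[2]
def two(a,b):
    (o,r),(p,s)=ray("top",*a),ray("side",*b)
    t=np.linalg.lstsq(np.c_[r,-s],p-o,rcond=None)[0]; A,B=o+t[0]*r,p+t[1]*s
    return (A+B)/2,np.linalg.norm(A-B)
def proj(n,X):
    p,f,E=P(n); c=E[:3,:3].T@(np.array(X)-E[:3,3]); s=c[:2]/c[2]; s=s*(1+p["k1"]*(s@s))
    return s*f+[p["cx"],p["cy"]]
def crop(im,u0,v0,u1,v1,k): return cv2.resize(im[v0:v1,u0:u1],None,fx=k,fy=k,interpolation=cv2.INTER_CUBIC)
E
python3 - <<'E'
from h import *
t=cv2.imread("pics/top0.png");s=cv2.imread("pics/side0.png")
a=crop(t,135,160,285,240,5); b=crop(t,400,155,500,205,5); c=crop(s,150,190,310,310,3)
o=np.zeros((600,800,3),np.uint8); 
a=cv2.resize(a,(640,341)) if 0 else crop(t,140,175,280,230,5.7)
o[:a.shape[0],:a.shape[1]]=a[:,:800]; b=crop(t,410,160,500,208,4.4);o[320:320+b.shape[0],:b.shape[1]]=b
c=crop(s,185,195,285,265,3.8);o[320:320+c.shape[0],400:400+c.shape[1]]=c[:280]
cv2.imwrite("pics/crop1.png",o)
E
```

```text
(no output)
```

View pics/crop1.png

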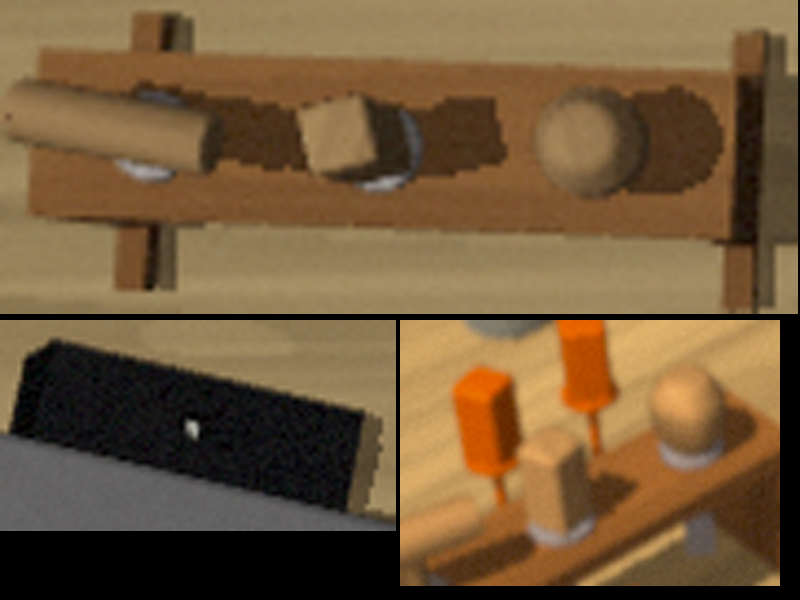

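The crop confirms the choice: the middle hole holds the square wooden handle on a steel collar. The white button shows at crop (190,428), which is top (453.2,184.5). Next I measure.

```bash
python3 - <<'E'
from h import *
np.set_printoptions(precision=4,suppress=True)
c=lambda u,v:(140+(u+.5)/5.7-.5,175+(v+.5)/5.7-.5)
R=[onz("top",*c(*q),.09) for q in [(42,48),(740,70),(735,238),(30,213)]]
R=np.array(R);print("rack",R[:,:2],"ctr",R.mean(0),"len",np.linalg.norm(R[0]-R[1]),np.linalg.norm(R[0]-R[3]))
t=cv2.imread("pics/top0.png").astype(int)
s=cv2.imread("pics/side0.png").astype(int)
# handle top face: bright wood
sub=cv2.imread("pics/top0.png")[175:230,185:222]
g=sub.astype(int).sum(2)
print(g[12:36,4:32]//10)
# button blob
w=t[160:205,425:490].min(2); ys,xs=np.nonzero(w>90); ok=[(x+425,y+160,w[y,x]) for x,y in zip(xs,ys)]
print([o for o in ok if 445<o[0]<462 and 176<o[1]<192])
d=lambda u,v:(410+(u+.5)/4.4-.5,160+(v-320+.5)/4.4-.5)
B=np.array([onz("top",*d(*q),.07) for q in [(55,342),(362,412),(347,510)]]);print("bar",B, np.linalg.norm(B[0]-B[1]))
X=np.array([onz("top",u,v,.09) for u,v in [(401,186),(509,207),(487,324),(375,295)]]);print("box",X,np.linalg.norm(X-np.roll(X,-1,0),axis=1),X.mean(0))
print("btn",onz("top",453.2,184.5,.058))
E
```

```text
rack [[0.5528 0.4152]
 [0.5409 0.166 ]
 [0.4812 0.1681]
 [0.4939 0.4179]] ctr [0.5172 0.2918 0.09  ] len 0.2494069069368823 0.05894788850131854
[[27 28 27 28 28 27 28 28 28 29 27 28 27 28 28 27 27 27 27 28 27 28 28 28
  27 28 27 28]
 [26 26 26 26 26 26 27 26 27 28 28 27 28 27 27 26 26 26 27 26 26 26 26 27
  26 26 27 26]
 [24 26 25 26 26 26 27 26 25 26 26 26 25 26 26 25 26 26 26 26 27 26 26 26
  27 26 26 25]
 [25 26 25 25 26 26 26 26 26 26 26 26 26 27 26 26 25 26 26 26 26 26 27 26
  26 26 26 27]
 [26 26 26 25 26 27 26 26 26 27 26 26 20 26 22 23 25 27 26 26 25 27 26 27
  27 27 27 27]
 [25 26 26 26 25 25 27 26 20 27 30 30 31 33 24 15 18 23 23 27 27 26 26 26
  26 26 26 28]
 [26 26 26 26 19 23 28 34 33 34 34 34 35 36 27 12 11 15 14 16 17 16 26 26
  26 26 26 20]
 [17 19 17 30 31 34 36 37 36 34 35 35 36 35 29 18 11 11 11 12 10 20 17 18
  19 17 18 14]
 [14 15 15 31 37 38 38 39 37 35 35 36 36 36 31 20 12 11 11 12 11 18 21 15
  15 15 14 14]
 [16 15 15 27 37 38 38 38 36 36 35 36 36 37 35 22 11 13 10 11 10 14 22 19
  14 15 15 15]
 [14 14 14 22 37 39 38 37 35 36 36 37 36 37 36 25 12 10 10 11 10 1
[... 1161 characters left out ...]
 25
  25 25 25 25]]
[(np.int64(453), np.int64(183), np.int64(144)), (np.int64(454), np.int64(183), np.int64(113)), (np.int64(452), np.int64(184), np.int64(97)), (np.int64(453), np.int64(184), np.int64(155)), (np.int64(454), np.int64(184), np.int64(149)), (np.int64(453), np.int64(185), np.int64(112)), (np.int64(454), np.int64(185), np.int64(155)), (np.int64(454), np.int64(186), np.int64(104))]
bar [[ 0.5852 -0.1514  0.07  ]
 [ 0.5494 -0.295   0.07  ]
 [ 0.503  -0.2851  0.07  ]] 0.14801719139610153
box [[ 0.5384 -0.1006  0.09  ]
 [ 0.4924 -0.3161  0.09  ]
 [ 0.2639 -0.2584  0.09  ]
 [ 0.3228 -0.0412  0.09  ]] [0.2204 0.2357 0.225  0.2237] [ 0.4044 -0.1791  0.09  ]
btn [ 0.5438 -0.2188  0.058 ]
```

```bash
python3 - <<'E'
from h import *
from scipy.spatial.transform import Rotation as Ro
np.set_printoptions(precision=4,suppress=True)
im=cv2.imread("pics/top0.png"); g=im.astype(int).sum(2)
m=np.zeros(g.shape,np.uint8); m[190:205,187:207]=(g[190:205,187:207]>290); m[203:,200:]=0
n,l,st,ce=cv2.connectedComponentsWithStats(m);k=1+np.argmax(st[1:,4]);ys,xs=np.nonzero(l==k)
pts=np.array([onz("top",x,y,.14)[:2] for x,y in zip(xs,ys)])*1000
r=cv2.minAreaRect(pts.astype(np.float32));print("handle",pts.mean(0),r,len(xs), ce[k])
# orange + others tops
for nm,u,v,z in [("o1",166,147,.12),("o2",217,157,.12),("o3",250,153,.12),("o4",188,248,.12),("Tend_r",176,199,.13),("ball",243,199,.125)]: print(nm,onz("top",u,v,z)[:2])
# edge lines subpixel: box end edge/bar far edge via gradient per column
gr=cv2.GaussianBlur(im,(0,0),.8).astype(float).sum(2)
def edge(cols,v0f,h,z,sign):
    P=[]
    for u in cols:
        v0=v0f(u); vs=np.arange(int(v0-h),int(v0+h)+1); d=sign*np.diff(gr[vs,u]); i=np.argmax(d)
        if 0<i<len(d)-1:
            q=.5*(d[i-1]-d[i+1])/(d[i-1]-2*d[i]+d[i+1]); P.append(onz("top",u,vs[i]+.5+q,z)[:2])
    P=np.array(P); c=np.median(P,0)
    for _ in range(4):
        c=P.mean(0);d=np.linalg.svd(P-c)[2][0]; e=(P-c)@[-d[1],d[0]]; P=P[abs(e)<max(.0015,0)]
    if d[1]>0:d=-d
    nrm=np.array([-d[1],d[0]]); return c,np.degrees(np.arctan2(nrm[1],nrm[0])),len(P),nrm@c,e.std()
far=edge(range(426,490),lambda u:165+(u-422)*.228,5,.07,-1)
end=edge(range(404,506),lambda u:186+(u-401)*.194,5,.09,1)
near=edge(range(378,484),lambda u:295+(u-375)*.26,6,.09,-1)
print("bar far",far);print("end",end);print("box near",near)
s=status.sense();print(Ro.from_quat(s["tool_rot"]).as_matrix())
# side view of bar / handle top
for X in [(.517,.292,.14),(.543,-.2165,.07)]: print(proj("side",X),proj("top",X))
E
```

```text
handle [515.6694 294.7036] ((515.306884765625, 294.62664794921875), (22.300506591796875, 20.646913528442383), 12.009654998779297) 125 [198.2   197.976]
o1 [0.6194 0.3657]
o2 [0.5978 0.2651]
o3 [0.6047 0.2003]
o4 [0.4215 0.3194]
Tend_r [0.5153 0.3404]
ball [0.5138 0.213 ]
bar far (array([ 0.5679, -0.2244]), np.float64(-14.364752900576265), 64, np.float64(0.6058321904924232), np.float64(0.00013676943759218394))
end (array([ 0.5158, -0.2114]), np.float64(-14.661394396127712), 89, np.float64(0.5524768214785389), np.float64(0.0005859973487566646))
box near (array([ 0.2849, -0.1755]), np.float64(-14.120148373859816), 29, np.float64(0.31910596405691705), np.float64(0.0005827248804363306))
[[-0.0003  0.9515  0.3077]
 [ 0.002   0.3077 -0.9515]
 [-1.      0.0003 -0.0019]]
[225.5685 226.0566] [199.64   197.2487]
[386.5317 151.7822] [454.3174 184.1464]
```

Measurements agree with the given sizes:
- **Rack:** 249 x 59 mm.
- **Handle:** centre about (0.5155, 0.294), yaw 12°.
- **Release hole:** (0.5433, -0.217). The bar's far edge, the box end and the button blob all give this.
- **Slide direction:** yaw -14.4°.

First I rotate the gripper to yaw 12°, then travel.

{"name": "arm_command", "arguments": {"series": [[[0,0,0,-0.147],[0,0,0,-0.147],[0,0,0,-0.147],[0,0,0,-0.147],[0,0,0,-0.147],[0,0,0,-0.147],[0,0,0,-0.147],[0,0,0,-0.147],[0,0,0,-0.147],[0,0,0,-0.145]]], "jaw": 62, "force": 80}}

```text
t: 1.1
tcp_pos: [0.1923, -0.5942, 0.2307]
tool_rot: [-0.076, 0.703, 0.077, 0.703]
force: [0.2, -0.2, 0.3]
finger_gap: 0.622
```

{"name": "arm_command", "arguments": {"series": [[[0,28,33.4,0],[0,28,33.4,0],[0,28,33.4,0],[0,28,33.4,0],[0,28,33.4,0],[0,28,33.4,0],[0,28,33.4,0],[0,28,33.4,0],[0,28,33.4,0],[0,28,33.4,0]]]}}

```text
t: 2.1
tcp_pos: [0.4613, -0.2494, 0.2311]
tool_rot: [-0.074, 0.703, 0.074, 0.703]
force: [1.0, -1.7, -0.0]
finger_gap: 0.618
```

{"name": "arm_command", "arguments": {"series": [[[0,43,14,0],[0,43,14,0],[0,43,14,0],[0,43,14,0],[0,43,14,0],[0,43,14,0],[0,43,14,0],[0,43,14,0],[0,43,14,0],[0,43,14,0]]]}}

```text
t: 3.1
tcp_pos: [0.5075, 0.2004, 0.231]
tool_rot: [-0.074, 0.703, 0.074, 0.703]
force: [0.6, -0.3, -0.1]
finger_gap: 0.621
```

{"name": "arm_command", "arguments": {"series": [[[0,45,13.7,0],[0,45,13.7,0],[0,0,0,0]]]}}

```text
t: 3.4
tcp_pos: [0.5158, 0.2977, 0.231]
tool_rot: [-0.075, 0.702, 0.077, 0.704]
force: [-0.4, -0.3, -0.1]
finger_gap: 0.621
```

```bash
python3 - <<'E'
from h import *
s=status.sense();print(s["t"],s["tcp_pos"],s["q"])
a=snapshot("top")[:,:,::-1];b=snapshot("side")[:,:,::-1]
cv2.imwrite("pics/top1.png",a);cv2.imwrite("pics/side1.png",b)
o=np.vstack([crop(a,120,100,360,200,2.5)*0+crop(a,120,120,360,220,2.5),crop(b,120,140,360,280,2.5)]);cv2.imwrite("pics/c2.png",o)
E
```

```text
3.4 [0.51582523 0.29772363 0.23098844] [0.33495539 0.48705287 1.51094774 0.00226823 1.14154366 0.11800533]
```

View pics/c2.png

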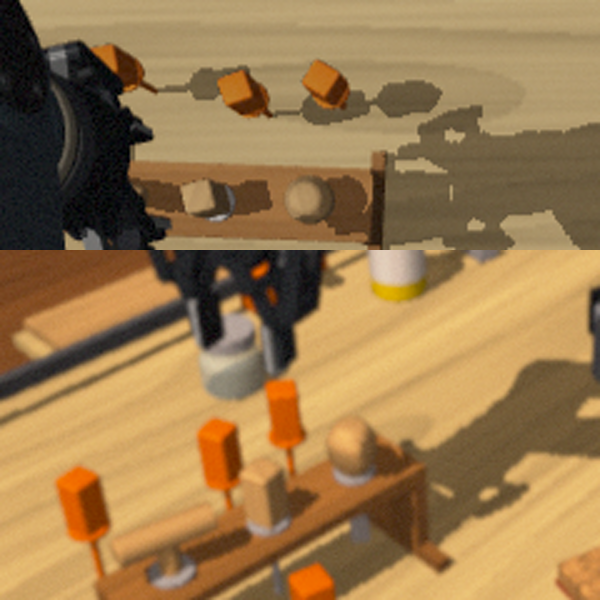

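Top view: pin handle untouched at about (201,199), orange look-alikes clear of the fingers. The gripper hovers over it, offset by parallax. I correct y by about -3.5 mm and descend.

{"name": "arm_command", "arguments": {"series": [[[0,-3.3,-1,0],[30,0,0,0],[40,0,0,0],[30,0,0,0],[20,0,0,0],[12,0,0,0],[0,0,0,0],[0,0,0,0]]]}}

```text
t: 4.3
tcp_pos: [0.5164, 0.2882, 0.1]
tool_rot: [-0.074, 0.703, 0.074, 0.704]
force: [0.1, -0.3, 0.2]
finger_gap: 0.617
```

{"name": "arm_command", "arguments": {"series": [[[0,0,0,0],[0,0,0,0],[0,0,0,0],[0,0,0,0],[0,0,0,0],[0,0,0,0]]], "jaw": 0, "force": 80}}

```text
t: 4.9
tcp_pos: [0.5166, 0.2891, 0.1008]
tool_rot: [-0.074, 0.702, 0.074, 0.704]
force: [-0.2, -1.0, 5.3]
finger_gap: 0.273
```

{"name": "arm_command", "arguments": {"series": [[[-5,0,0,0],[-20,0,0,0],[-40,0,0,0],[-40,0,0,0],[-35,0,0,0],[0,0,0,0],[0,0,0,0],[0,0,0,0]]]}}

```text
t: 5.7
tcp_pos: [0.5143, 0.2885, 0.2378]
tool_rot: [-0.074, 0.704, 0.074, 0.702]
force: [-0.3, -0.3, -1.9]
finger_gap: 0.267
```

```bash
python3 - <<'E'
from h import *
s=status.sense();print(s["t"],s["tcp_pos"],s["force"],s["finger_gap"])
a=snapshot("top")[:,:,::-1];b=snapshot("side")[:,:,::-1]
cv2.imwrite("pics/top2.png",a);cv2.imwrite("pics/side2.png",b)
cv2.imwrite("pics/c3.png",np.vstack([crop(a,100,100,360,220,2.3),crop(b,120,120,380,260,2.3)]))
t=s["tcp_pos"]
for dz in(0,-.01,-.08): print(proj("side",t+[0,0,dz]),proj("top",t+[0,0,dz]))
E
```

```text
5.7 [0.5143048  0.28852368 0.23781542] [-0.2826243  -0.33618178 -1.87139291] 0.2674329843028627
[221.61247846 179.39729818] [183.12956274 193.17630942]
[222.3149302  184.42816343] [185.27778719 193.81678773]
[226.96811057 217.80414223] [198.52236875 197.7655129 ]
```

View pics/c3.png

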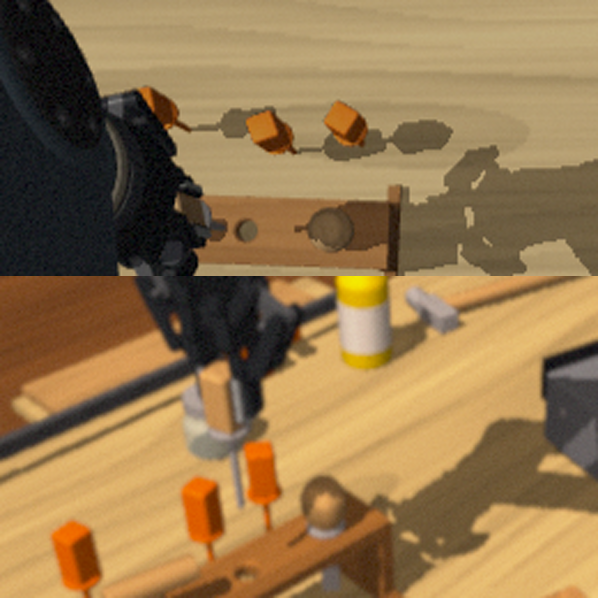

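Lifted: the tool is held and the pin points down at side (224,220). The empty rack hole shows at top (207,200).

```bash
python3 - <<'E'
from h import *
np.set_printoptions(precision=4,suppress=True)
a=cv2.imread("pics/top2.png");b=cv2.imread("pics/side2.png")
print("hole",onz("top",206.9,200,.09),onz("side",227.4,249.6,.09))
print("tip",onz("side",224.3,220.4,.157),two((193.5,199),(224.3,220.4)))
o=np.vstack([crop(a,170,175,220,215,8)[:300,:],crop(b,195,150,245,190,8)*0+crop(b,195,155,245,192,8)[:296]])
o=np.hstack([crop(a,170,175,220,215,7.9),crop(b,195,155,245,230,7.9)[:316]*0]) if 0 else o
A=crop(a,170,175,220,225,7);B=crop(b,200,150,250,230,7)
o=np.zeros((600,720,3),np.uint8);o[:350,:350]=A;o[:560,360:710]=B;cv2.imwrite("pics/c4.png",o)
E
```

```text
hole [0.5162 0.2927 0.09  ] [0.5142 0.297  0.09  ]
tip [0.5126 0.2957 0.157 ] (array([0.5117, 0.2971, 0.1584]), np.float64(0.0012636487807864381))Traceback (most recent call last):
  File "<stdin>", line 6, in <module>
ValueError: operands could not be broadcast together with shapes (320,400,3) (296,400,3)
```

{"name": "arm_command", "arguments": {"series": [[[-5,-15,-2,0],[0,-35,-5,0],[0,-45,-7,0],[0,-45,-7,0],[0,-45,-7,0],[0,-45,-7,0],[0,-45,-7,0],[0,-45,-7,0],[0,-45,-7,0],[0,-45,-7,0]]]}}

```text
t: 6.8
tcp_pos: [0.5386, -0.128, 0.244]
tool_rot: [-0.074, 0.704, 0.074, 0.703]
force: [0.6, -0.4, -1.4]
finger_gap: 0.268
```

{"name": "arm_command", "arguments": {"series": [[[0,-45,-7,0],[25,-40,-6,0],[25,-11,-2,0],[10,0,0,0],[0,0,0,0],[0,0,0,0],[0,0,0,0]]]}}

```text
t: 7.5
tcp_pos: [0.5455, -0.2214, 0.1856]
tool_rot: [-0.075, 0.703, 0.074, 0.704]
force: [-0.4, 1.0, -1.0]
finger_gap: 0.268
```

```bash
python3 - <<'E'
from h import *
np.set_printoptions(precision=4,suppress=True)
s=status.sense();t=np.array(s["tcp_pos"]);print(s["t"],t,s["force"],s["finger_gap"])
a=snapshot("top")[:,:,::-1];b=snapshot("side")[:,:,::-1]
cv2.imwrite("pics/top3.png",a);cv2.imwrite("pics/side3.png",b)
tip=t+[-.0012,.0055,-.0808]
print(proj("side",tip),proj("top",tip),proj("side",[.5433,-.217,.07]),proj("top",[.5433,-.217,.07]))
u,v=map(int,proj("side",tip));U,V=map(int,proj("top",tip))
A=crop(a,U-25,V-25,U+25,V+25,7);B=crop(b,u-30,v-50,u+30,v+30,6)
o=np.zeros((490,720,3),np.uint8);o[:350,:350]=A;o[:480,360:720]=B;cv2.imwrite("pics/c4.png",o);print(u,v,U,V)
E
```

```text
7.5 [ 0.5455 -0.2214  0.1856] [-0.3915  1.0233 -0.9614] 0.26827462973305194
[386.9793 139.2435] [460.8244 181.2064] [386.5586 151.6683] [454.5506 183.9995]
386 139 460 181
```

View pics/c4.png

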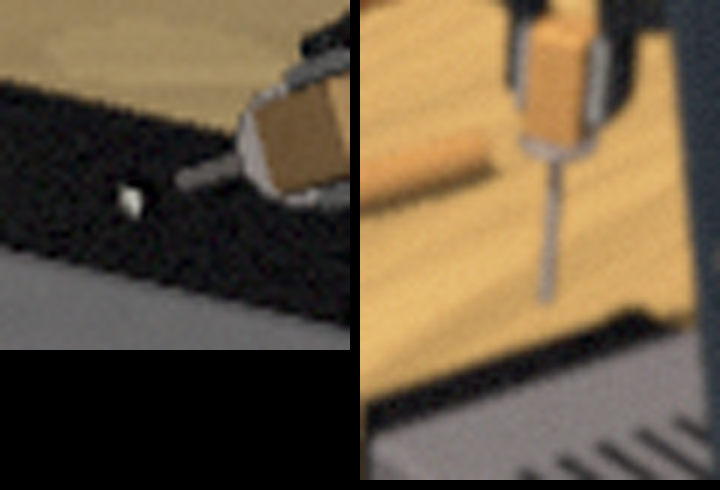

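The top view puts the tip at (460.7,182.1), against a predicted (460.8,181.2). The side view puts it at (387,139), as predicted. The button is at (453.8,184.7), so I need about 2 mm toward -y, then down in guarded steps.

{"name": "arm_command", "arguments": {"series": [[[10,-2,-0.5,0],[10,0,0,0],[8,0,0,0],[0,0,0,0],[0,0,0,0]]]}}

```text
t: 8.1
tcp_pos: [0.5446, -0.2242, 0.1557]
tool_rot: [-0.074, 0.704, 0.074, 0.703]
force: [0.5, -0.2, -0.0]
finger_gap: 0.269
```

```bash
python3 - <<'E'
from h import *
np.set_printoptions(precision=4,suppress=True)
s=status.sense();t=np.array(s["tcp_pos"]);print(s["t"],t,s["force"],s["finger_gap"])
a=snapshot("top")[:,:,::-1];b=snapshot("side")[:,:,::-1]
cv2.imwrite("pics/top4.png",a);cv2.imwrite("pics/side4.png",b)
tip=t+[-.0022,.0055,-.0808]
print(proj("side",tip),proj("top",tip))
A=crop(a,435,165,480,205,8);B=crop(b,365,115,410,175,8)
o=np.zeros((490,730,3),np.uint8);o[:320,:360]=A;o[:480,365:725]=B;cv2.imwrite("pics/c5.png",o)
E
```

```text
8.1 [ 0.5446 -0.2242  0.1557] [ 0.5207 -0.1832 -0.0388] 0.2689091816956908
[387.4184 149.8305] [456.3183 184.1237]
```

View pics/c5.png

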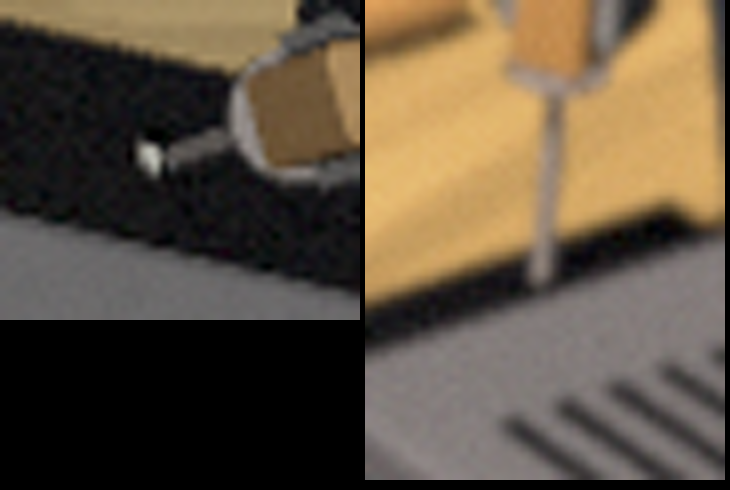

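Pin end (456.2,185) sits just above the mouth by the white button (453.7,184.7), so it is aligned within about 1 mm. Continuing down.

{"name": "arm_command", "arguments": {"series": [[[5,0,0.7,0],[5,0,0,0],[0,0,0,0],[0,0,0,0]]]}}

```text
t: 8.6
tcp_pos: [0.5454, -0.2241, 0.1461]
tool_rot: [-0.074, 0.703, 0.074, 0.703]
force: [0.1, 0.0, -0.3]
finger_gap: 0.272
```

{"name": "arm_command", "arguments": {"series": [[[4,0,0,0],[4,0,0,0],[3,0,0,0],[0,0,0,0],[0,0,0,0],[0,0,0,0]]]}}

```text
t: 9.2
tcp_pos: [0.5457, -0.2243, 0.1356]
tool_rot: [-0.074, 0.703, 0.074, 0.703]
force: [-0.3, 0.2, 1.1]
finger_gap: 0.269
```

{"name": "arm_command", "arguments": {"series": [[[2.5,0,0,0],[2,0,0,0],[0,0,0,0],[0,0,0,0],[0,0,0,0]]]}}

```text
t: 9.7
tcp_pos: [0.5457, -0.2243, 0.131]
tool_rot: [-0.074, 0.703, 0.074, 0.703]
force: [0.1, 0.5, 4.5]
finger_gap: 0.268
```

{"name": "arm_command", "arguments": {"series": [[[1,0,0,0],[0,0,0,0],[0,0,0,0],[0,0,0,0]]]}}

```text
t: 10.1
tcp_pos: [0.5457, -0.2244, 0.1305]
tool_rot: [-0.074, 0.703, 0.074, 0.703]
force: [-0.9, -0.2, 7.2]
finger_gap: 0.27
```

The button has bottomed out at about 8 N. Now I push along the slide direction while keeping it down.

{"name": "arm_command", "arguments": {"series": [[[0,-1.8,3.6,0],[0,-1.8,3.6,0],[0,-1.8,3.6,0],[0,-1.8,3.6,0],[0,-1.8,3.6,0],[0,-1.8,3.6,0],[0,0,0,0]]]}}

```text
t: 10.8
tcp_pos: [0.5694, -0.2304, 0.1305]
tool_rot: [-0.074, 0.703, 0.074, 0.703]
force: [-0.9, -0.1, 8.2]
finger_gap: 0.272
```

{"name": "arm_command", "arguments": {"series": [[[0,-2.2,4.5,0],[0,-2.2,4.5,0],[0,-2.2,4.5,0],[0,-2.2,4.5,0],[0,-2.2,4.5,0],[0,-2.2,4.5,0],[0,-2.2,4.5,0],[0,-2.2,4.5,0],[0,-2.2,4.5,0],[0,0,0,0]]]}}

```text
t: 11.8
tcp_pos: [0.6133, -0.2415, 0.1306]
tool_rot: [-0.074, 0.703, 0.074, 0.704]
force: [-0.7, 0.1, 7.3]
finger_gap: 0.265
```

{"name": "arm_command", "arguments": {"series": [[[0,-0.9,1.8,0],[0,-0.9,1.8,0],[0,-0.9,1.8,0],[0,-0.9,1.8,0],[0,0,0,0],[0,0,0,0]]]}}

```text
t: 12.4
tcp_pos: [0.6191, -0.2429, 0.1305]
tool_rot: [-0.074, 0.704, 0.075, 0.702]
force: [-2.6, 0.5, 8.2]
finger_gap: 0.272
```

{"name": "arm_command", "arguments": {"series": [[[0,-0.9,1.8,0],[0,-0.9,1.8,0],[0,0,0,0],[0,0,0,0]]]}}

```text
t: 12.8
tcp_pos: [0.6202, -0.2432, 0.1303]
tool_rot: [-0.073, 0.707, 0.076, 0.7]
force: [-7.7, 0.2, 12.4]
finger_gap: 0.274
```

The slide is at its stop: the sideways force jumps and the displacement is about 77 mm, which is 75 plus the hole's play. I relieve the side push, then lift straight out.

{"name": "arm_command", "arguments": {"series": [[[0,0.8,-1.6,0],[0,0.8,-1.6,0],[-2,0,0,0],[-6,0,0,0],[-10,0,0,0],[-15,0,0,0],[-30,0,0,0],[-35,0,0,0],[0,0,0,0],[0,0,0,0]]]}}

```text
t: 13.8
tcp_pos: [0.6217, -0.2435, 0.2296]
tool_rot: [-0.075, 0.702, 0.073, 0.704]
force: [0.1, -0.9, -0.7]
finger_gap: 0.271
```

```bash
python3 - <<'E'
from h import *
np.set_printoptions(precision=4,suppress=True)
s=status.sense();t=np.array(s["tcp_pos"]);print(s["t"],t,s["force"],s["finger_gap"])
a=snapshot("top")[:,:,::-1];b=snapshot("side")[:,:,::-1]
cv2.imwrite("pics/top5.png",a);cv2.imwrite("pics/side5.png",b)
tip=t+[-.0022,.0055,-.0808]
print(proj("side",tip),proj("top",tip))
u,v=map(int,proj("side",tip))
A=crop(a,400,110,520,220,3);B=crop(b,u-50,v-60,u+50,v+60,4)
o=np.zeros((490,770,3),np.uint8);o[:330,:360]=A;o[:480,365:765]=B;cv2.imwrite("pics/c6.png",o);print(u,v)
E
```

```text
13.8 [ 0.6217 -0.2435  0.2296] [ 0.0641 -0.9375 -0.6644] 0.27143392858002585
[369.6835 110.7905] [479.9403 138.248 ]
369 110
```

View pics/c6.png

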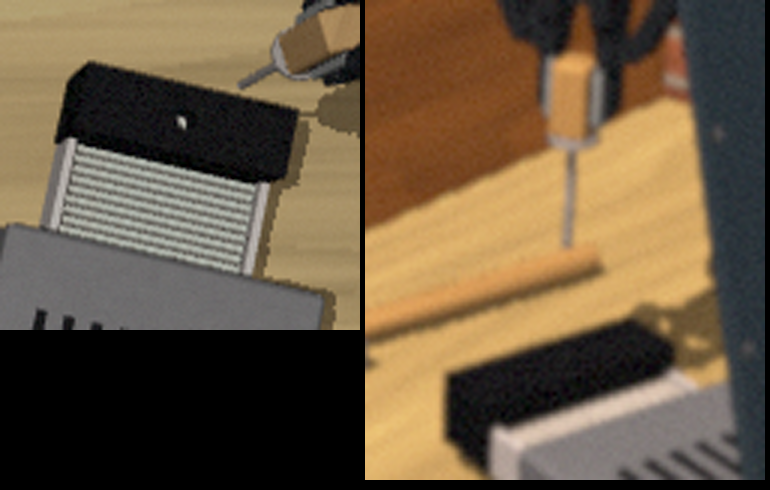

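The slide is clearly out, with the button at top (460.5,150.5). The pin is still straight in the grip: the tip matches its prediction in both views. Now back over the rack.

{"name": "arm_command", "arguments": {"series": [[[-15,15,0,0],[0,35,0.7,0],[0,46,0.7,0],[0,46,0.7,0],[0,46,0.7,0],[0,46,0.7,0],[0,46,0.7,0],[0,46,0.7,0],[0,46,0.7,0],[0,46,0.7,0]]]}}

```text
t: 14.9
tcp_pos: [0.5382, 0.1693, 0.2429]
tool_rot: [-0.074, 0.704, 0.074, 0.703]
force: [1.4, -0.1, -0.2]
finger_gap: 0.273
```

{"name": "arm_command", "arguments": {"series": [[[0,46,0.7,0],[0,46,0.7,0],[0,25,0.6,0],[0,7,0,0],[0,0,0,0],[0,0,0,0],[0,0,0,0],[0,0,0,0]]]}}

```text
t: 15.7
tcp_pos: [0.5164, 0.2872, 0.2428]
tool_rot: [-0.073, 0.703, 0.073, 0.703]
force: [-0.2, -0.4, -0.7]
finger_gap: 0.27
```

```bash
python3 - <<'E'
from h import *
np.set_printoptions(precision=4,suppress=True)
d=onz("top",460.5,150.5,.058)-onz("top",453.4,184.4,.058);print("slide travel",np.linalg.norm(d[:2]),np.degrees(np.arctan2(d[1],d[0])))
s=status.sense();t=np.array(s["tcp_pos"]);print(s["t"],t,s["force"],s["finger_gap"])
D=np.array([.517,.2885])-t[:2];print("tool y,z mm",1000*(-.208*D[0]+.978*D[1]),1000*(.978*D[0]+.208*D[1]))
E
```

```text
slide travel 0.07492428512288961 -14.538345175074957
15.7 [0.5164 0.2872 0.2428] [-0.1926 -0.4247 -0.7048] 0.2703912213633693
tool y,z mm 1.1322945647396159 0.8800902298186354
```

Slide travel measures 74.9 mm at -14.5°, so it is at the stop. Now I lower the pin into its hole.

{"name": "arm_command", "arguments": {"series": [[[20,1,0.5,0],[30,0,0,0],[15,0,0,0],[8,0,0,0],[8,0,0,0],[8,0,0,0],[0,0,0,0],[0,0,0,0]]]}}

```text
t: 16.5
tcp_pos: [0.5166, 0.2897, 0.1542]
tool_rot: [-0.074, 0.703, 0.074, 0.703]
force: [-0.9, -0.5, -1.7]
finger_gap: 0.268
```

Tip is about 17 mm inside the hole with no contact.

{"name": "arm_command", "arguments": {"series": [[[12,0,0,0],[15,0,0,0],[12,0,0,0],[7,0,0,0],[4,0,0,0],[0,0,0,0],[0,0,0,0],[0,0,0,0]]]}}

```text
t: 17.3
tcp_pos: [0.5167, 0.2898, 0.1044]
tool_rot: [-0.074, 0.703, 0.074, 0.704]
force: [-0.1, 0.4, -0.5]
finger_gap: 0.269
```

{"name": "arm_command", "arguments": {"series": [[[1.5,0,0,0],[1.5,0,0,0],[1,0,0,0],[0,0,0,0],[0,0,0,0]]]}}

```text
t: 17.8
tcp_pos: [0.5164, 0.2897, 0.1008]
tool_rot: [-0.074, 0.703, 0.074, 0.703]
force: [-0.9, -1.6, 4.8]
finger_gap: 0.272
```

The collar is on the shelf, with the same height and force as at the grasp. Release and retreat.

{"name": "arm_command", "arguments": {"series": [[[0,0,0,0],[0,0,0,0],[0,0,0,0],[0,0,0,0],[0,0,0,0],[0,0,0,0]]], "jaw": 62}}

```text
t: 18.4
tcp_pos: [0.5162, 0.2896, 0.0997]
tool_rot: [-0.074, 0.703, 0.074, 0.703]
force: [0.7, 0.1, -1.0]
finger_gap: 0.619
```

{"name": "arm_command", "arguments": {"series": [[[-10,0,0,0],[-20,0,0,0],[-35,0,0,0],[-40,0,0,0],[-35,0,0,0],[0,-40,0,0],[0,-45,0,0],[0,-45,0,0],[0,-45,0,0],[0,0,0,0]]]}}

```text
t: 19.4
tcp_pos: [0.5544, 0.1134, 0.2408]
tool_rot: [-0.073, 0.703, 0.071, 0.704]
force: [1.0, 0.3, 0.7]
finger_gap: 0.618
```

```bash
python3 - <<'E'
from h import *
s=status.sense();print(s["t"],s["tcp_pos"],s["force"],s["finger_gap"])
a=snapshot("top")[:,:,::-1];b=snapshot("side")[:,:,::-1]
cv2.imwrite("pics/top6.png",a);cv2.imwrite("pics/side6.png",b)
cv2.imwrite("pics/c7.png",np.vstack([cv2.resize(crop(a,90,110,540,260,1),(780,260)),cv2.resize(crop(b,120,150,360,250,1),(780,325))]))
E
```

```text
19.4 [0.55442083 0.11342803 0.24076582] [0.98244274 0.28792417 0.73550021] 0.6183017197814801
```

View pics/c7.png

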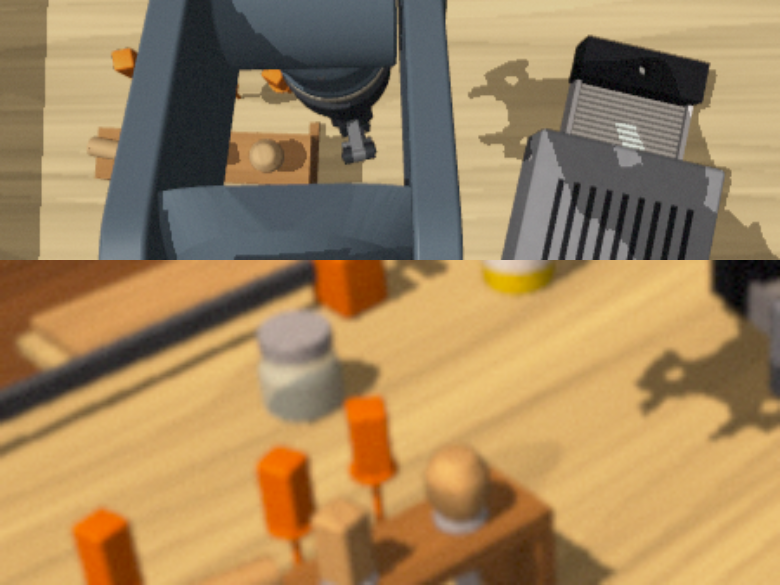

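The tool hangs upright in the middle hole at side (226,238). The other tools and the slide look as expected. One numeric comparison with the first pictures, then I hand in.

```bash
python3 - <<'E'
from h import *
from station import ticket
a=cv2.imread("pics/side0.png").astype(int);b=cv2.imread("pics/side6.png").astype(int)
print("rack+orange region pixels changed:",(abs(a-b)[190:330,120:300].max(2)>40).sum())
r=lambda i:cv2.phaseCorrelate(*(np.float32(x[215:265,205:245].sum(2)) for x in(a,i)));print(r(b))
s=status.sense();print(s["t"],s["qd"].max() if hasattr(s["qd"],"max") else max(s["qd"]))
print(ticket.sign_off())
E
```

```text
rack+orange region pixels changed: 1
((0.016209099264248295, 0.09940352229440919), 1.0237213063240052)
19.5 0.04447967614790105
the job is handed in; nothing more can be done
None
```

The filter slide is out at its stop, and the pin tool is back in the rack's middle hole. I handed the job in at about 19.5 s of the 58 s allowed.

I pressed the release button down until it bottomed out at about 8 N and held it there while pushing the slide. At the end the sideways force jumped, showing the stop. I then lifted the pin straight out, hung it back and moved the gripper clear.

**Last checks:**
- **Slide:** the button in the top view moved 74.9 mm at -14.5°, matching the 75 mm stop and the slide direction I had measured.
- **Pin tool:** the collar came to rest on the shelf at the height where I had gripped it. In the side view the tool is within 0.1 px of where it started.
- **Other tools and look-alikes:** only one pixel changed in the rack and orange-tool area of the side view. I did not compare the rest of the bench.

**One disagreement:** the two cameras placed the rack hole about 4 mm apart, roughly their stated calibration error. I used the top view for both the tool and the holes. The pin showed no sign of touching the side going into the release hole or the rack hole.

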